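# Close up the hallway key shelf

### The arm

A 6-joint arm with a two-finger parallel gripper is mounted at the origin on the work surface. World frame = base frame: x ahead of the robot, y to its left, z up, the work surface at z = 0. Lengths are in m, angles in rad, forces in N, time in s.
With the tool pointing down it reaches from about 0.275 to 0.825 m from the base axis. Payload 5.2 kg.
Tool frame: the origin (TCP) lies at the very end of the fingers, on their centre line; the grasp point (between the pads) lies 19 mm behind it; z points along the fingers, y is the line along which they close (so a half turn about z gives the same grasp; the last joint's range is limited). The gripper opens to 93 mm and grips with 3 to 60 N. Pads are 15 mm wide; open, the fingers measure 128 mm over their backs; the gripper's body (75 mm by 188 mm) begins 65 mm behind the grasp point.
Start: joints at [-1.427, 0.259, 1.535, -0, 1.348, -0.203], TCP at [0.187, -0.517, 0.219] pointing down, gripper open.
Joint ranges: [-3.14, 3.14], [-0.91, 2.08], [0.19, 2.58], [-1.22, 4.36], [0.22, 2.71], [-3.12, 3.12]. Speed limits (rad/s): [2.57, 2.57, 3.14, 3.14, 3.14, 3.14].

### API

Orientations are given as a unit quaternion [x, y, z, w].
In Python, from bench import r gives the robot as it stands. Calls block until the motion is done:
- r.reach(position, orientation): joint-space move of the TCP to a pose.
- r.movel(position, feed=0.15, orientation=None, threshold=None): straight line of the TCP; orientation=None keeps the orientation; feed is the mean speed in m/s. With threshold (N) it stops when the force on the tool has changed by that much, and returns True; else False.
- r.set_joints(angles): joint-space move.
- r.open_gripper() and r.close_gripper(f_grip=None): open the fingers fully, or close them until they stop; f_grip is the grip in N (None keeps the last).
- r.wait(seconds).
- r.solve_ik(position, orientation): joint angles nearest the present ones, or None.
- r.observe(): the state.
- r.capture(name): name is "scene" or "side" or "wrist"; returns a dict with "color" (420x560x3 uint8, blue, green, red), "intrinsics" (3x3 intrinsics, pixels), "rvec" (rotation vector, rad) and "tvec" (3), from world to camera coordinates, as OpenCV has them. Camera axes: x right, y down, z forward; pixel columns grow to the right and rows downward; lengths in m; the calibration is good to about 2 mm. A picture is of the moment at which its call begins. There is no depth.
A pose or a line that the arm cannot do raises r.PlanningError and nothing moves.
- r.sign_off(): hands the job in; it is judged then, once.
Trained networks look in a picture, given as the dict that the camera call returned (one of the last four; its "shot" number tells which), for a name from the list of things; names that differ only in an ending like _2 or _b are one class to them, and where a whole thing is asked for, a point or a joint stands for the part that bears it (a point fixed in the world has none). Each returns a list of dicts, best first, with "conf" (0 to 1); they miss things now and then, are a little off and sometimes report something else, mostly with a low value. They report only what shows in the picture. A call takes as long as a camera call.
- r.spot_in(picture, label): "xyz" ([x, y, z] in m, in world coordinates, good to about 4 mm: the middle of the surface that is visible of it).
- r.mark_of(picture, label): "xyz" ([x, y, z] in m, in world coordinates, good to about 4 mm: a listed point, or the origin of a listed thing).
The state is a dict: "time_s": time; "qpos": joint angles; "qvel": joint speeds; "tau": joint torques, N m; "ee_pos": TCP position; "eef_rot": TCP orientation; "force": force on the tool from outside, world axes, zero at the start; "wrist_torque": the same for the moment, N m; "width": opening from 0.0 (shut) to 1.0 (fully open); "grasp_force": force on a finger pad.
Only numpy, scipy, OpenCV 4.12 (cv2) and the standard library are available. Lean on these libraries where they do the work, as an engineer would, in place of code of your own. Each camera call takes 0.05 s, during which the arm holds its last target. There are 200 camera calls.

### The job

The oak key shelf on the hall console has been left standing open: push its little cabinet door and both its drawers fully shut with your fingertips. Push gently on their outside faces only, without slamming them, reaching behind the door or into a drawer, and leave the keys, the whistle and the bottle opener lying where they are on the shelf.

Things in the scene. Friction and masses are not known exactly. Their poses are not given: they have to be found in the camera images.
- key_shelf: Oak key shelf fixed on the hall console: a low case 200 mm deep (x), 400 wide (y), 80 high, its top the shelf board, two drawers side by side below. Origin: centre of its underside, at console height; +x from its front (drawers, facing the robot, case front edge x = -100 mm) to its back, +y left, z up. The loose things lie on the board's right half, 45 mm or more behind the front edge.
- cabinet_top (a point): Centre of the top of the small key cabinet on the board's left rear; axes as key_shelf. The cabinet spans key_shelf x +10 to +100, y +20 to +200, z 80 to 240 mm; its door faces the front and the board before it is bare. (A clip with an enamel tag is screwed to the board's right end, y -200, x +30 mm.)
- door (a joint): Cabinet door angle, rad: 0 shut flat against the cabinet, grows as it swings out towards the robot (clockwise from above), 1.9 fully open. Vertical hinge on its left (+y) edge with light friction (about 0.06 N m): the door stays where it is left, has no latch and needs about 1 N near its edge. Open, it stands over the left drawer.
- door_hinge (a point): Lower end of the hinge axis (key_shelf x +10, y +198, z 83 mm); turns with the door, parallel to key_shelf when shut. The door is a flat panel 14 mm thick, 176 wide, 154 high. In this frame it spans y 0 to -176 mm, z 0 to 154 mm; outer face at x = -14 mm, inner face at x = 0.
- door_edge (a point): Middle of the free (right-hand) edge of the door's outer face, 176 mm from the hinge; frame as door_hinge: -x points out of the outer face. Shut, it lies at key_shelf x -4, y +22, z 160 mm.
- drawer_left (a joint): How far the left drawer (under the cabinet) stands open, in m: 0 fully home, grows towards the robot, 0.13 fully out. Behind the front is an open tray 170 mm wide and deep with walls up to z = 50 mm. Wooden runners with about 2 N of friction; it stays where it is left.
- drawer_left_front (a point): On the outer face of the left drawer's front, midway across, 31 mm above the console; axes as key_shelf, -x points out of the face. The flat front is 196 mm wide, 14 thick, z 6 to 74 mm, with a finger cut-out 64 mm wide mid-way in its top edge (front ends at z 56 mm there). Fully home it lies on the case front: outer face at key_shelf x = -114, y = +100 mm.
- drawer_right (a joint): The same for the right drawer, under the shelf's open right half.
- drawer_right_front (a point): The same point on the right drawer's front, which is alike; fully home at key_shelf x = -114, y = -100 mm.
- brass_key: Brass door key lying flat on the shelf's right half, 60 mm long (its x), 24 mm wide, 4 mm high. Origin: middle of its underside.
- bike_key: Bike-lock key with a red plastic head, lying flat on the shelf's right half, 56 mm long (its x), 24 mm wide, 8 mm high. Origin: middle of its underside.
- whistle: Chrome whistle lying on its side on the shelf's right half, 55 mm long (its x), 22 mm wide, 18 mm high. Origin: middle of its underside.
- bottle_opener: Folded steel bottle opener lying flat on the shelf's right half, 69 mm long (its x), 14 mm wide, 10 mm high. Origin: middle of its underside.

How it is judged:
At the end, for the whole second after the job is handed in: The door is within 0.03 rad of shut, each drawer within 3 mm of fully home, all three at rest, and each of the four loose things is within 10 mm of where it started (value of joint door below 0.03 rad and value of joint each of drawer_left, drawer_right below 0.003 m and velocity of joint door below 0.05 rad/s and velocity of joint each of drawer_left, drawer_right below 0.01 m/s and distance of each of brass_key, bike_key, whistle, bottle_opener from where it was at the start of the episode below 0.01 m); the robot touches nothing.
It fails at once if a key, the whistle or the bottle opener is lifted or moved more than 10 mm (distance of any of brass_key, bike_key, whistle, bottle_opener from where it was at the start of the episode above 0.01 m).
It fails at once if the fingers reach behind the door (press on its inner face with over 1 N), as in gripping it (contact force between the fingers and door_c1 above 1 N).
It fails at once if the fingers reach into a drawer (press on its tray with over 1 N), as in gripping its front (contact force between the fingers and drawer_left_c3 above 1 N or contact force between the fingers and drawer_left_c4 above 1 N or contact force between the fingers and drawer_left_c5 above 1 N or contact force between the fingers and drawer_left_c6 above 1 N or contact force between the fingers and drawer_left_c7 above 1 N or contact force between the fingers and drawer_right_c3 above 1 N or contact force between the fingers and drawer_right_c4 above 1 N or contact force between the fingers and drawer_right_c5 above 1 N or contact force between the fingers and drawer_right_c6 above 1 N or contact force between the fingers and drawer_right_c7 above 1 N).
It fails at once if the arm or the gripper's body, not the fingers, pushes the door or a drawer (over 3 N) (contact force between the arm and door_c0 above 3 N or contact force between the arm and drawer_left_c0 above 3 N or contact force between the arm and drawer_left_c1 above 3 N or contact force between the arm and drawer_left_c2 above 3 N or contact force between the arm and drawer_right_c0 above 3 N or contact force between the arm and drawer_right_c1 above 3 N or contact force between the arm and drawer_right_c2 above 3 N).
It fails at once if the door is slammed (closing faster than 3.5 rad/s) or a drawer is (faster than 0.5 m/s) (velocity of joint door below -3.5 rad/s or velocity of joint any of drawer_left, drawer_right below -0.5 m/s).
It also fails if it takes over 58 s, if anything falls off the work surface, if the arm or the gripper's body presses on something with over 40 N, if the wrist force passes 120 N, or if a joint passes its speed limit or range.

## Working session

There is one attempt and no reset: what is moved stays moved. The work goes in short steps, each a Python script; the robot and the scene stay as the last script left them, time stands still between calls to the robot, and variables do not carry over. Pictures are saved under pics/ and viewed, at most 10 in all, crops included, and the job is handed in when it is done.

```bash
mkdir -p pics; ls
python3 - <<'E'
from bench import r
import cv2
for n in ("scene","side"):
    p=r.capture(n); cv2.imwrite(f"pics/{n}0.png",p["color"])
    for l in ("key_shelf","cabinet_top","door_hinge","door_edge","drawer_left_front","drawer_right_front","brass_key","bike_key","whistle","bottle_opener"):
        print(n,l,[(round(d["conf"],2),[round(float(v),3) for v in d["xyz"]]) for d in r.mark_of(p,l)[:2]])
print(r.observe()["time_s"])
E
```

```text
pics
scene key_shelf [(0.67, [0.666, -0.103, -0.003])]
scene cabinet_top [(0.97, [0.73, 0.001, 0.24])]
scene door_hinge [(0.9, [0.693, 0.095, 0.083])]
scene door_edge [(0.83, [0.521, 0.107, 0.16])]
scene drawer_left_front [(0.97, [0.489, 0.009, 0.033])]
scene drawer_right_front [(0.86, [0.478, -0.189, 0.033])]
scene brass_key [(0.53, [0.638, -0.138, 0.081])]
scene bike_key [(0.6, [0.698, -0.241, 0.079])]
scene whistle [(0.49, [0.637, -0.232, 0.084])]
scene bottle_opener [(0.57, [0.716, -0.156, 0.079])]
side key_shelf [(0.88, [0.668, -0.105, 0.005])]
side cabinet_top [(0.85, [0.728, -0.004, 0.24])]
side door_hinge [(0.72, [0.698, 0.092, 0.083])]
side door_edge [(0.85, [0.516, 0.111, 0.164])]
side drawer_left_front [(0.79, [0.489, 0.009, 0.03])]
side drawer_right_front [(0.73, [0.643, -0.144, 0.079]), (0.58, [0.473, -0.19, 0.028])]
side brass_key [(0.84, [0.637, -0.144, 0.082])]
side bike_key [(0.7, [0.701, -0.245, 0.081])]
side whistle [(0.72, [0.638, -0.234, 0.08]), (0.63, [0.642, -0.147, 0.078])]
side bottle_opener [(0.7, [0.715, -0.156, 0.08])]
1.1
```

View pics/scene0.png

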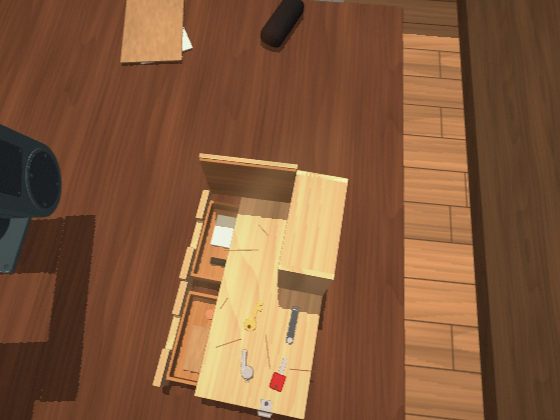

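View pics/side0.png

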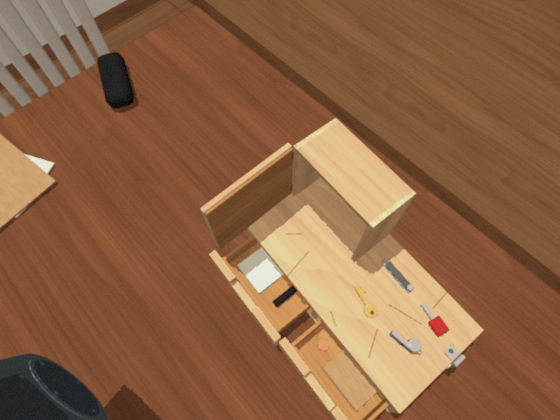

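The scene view shows the door standing out about 90°, with its top edge running from (200,158) to (297,165). Its outer face is to the left (+y). Both drawers are about 70 mm out, with fronts near (195,235) and (170,340). The side view agrees. The false "drawer_right_front" at the brass key can be ignored. I'll close the door first.

```bash
cat > h.py <<'E'
from bench import r
import numpy as np
from scipy.spatial.transform import Rotation as R
loc=np.array([[0,0],[.055,.110],[.010,.198]])
w=np.array([[.667,-.104],[.729,-.0015],[.6955,.0935]])
a,b=loc-loc.mean(0),w-w.mean(0)
yaw=np.arctan2((a[:,0]*b[:,1]-a[:,1]*b[:,0]).sum(),(a*b).sum())
rot=lambda t:np.array([[np.cos(t),-np.sin(t)],[np.sin(t),np.cos(t)]])
org=w.mean(0)-rot(yaw)@loc.mean(0)
hinge=org+rot(yaw)@loc[2]
def toW(x,y): return org+rot(yaw)@[x,y]
def toL(p): return rot(-yaw)@(np.array(p[:2])-org)
def ori(phi):  # tool down, tool x along heading phi
    c,s=np.cos(phi),np.sin(phi)
    return R.from_matrix(np.array([[c,s,0],[s,-c,0],[0,0,-1]])).as_quat()
def door(th,x,y,z): return [*(hinge+rot(yaw-th)@[x,y]),z]
d=np.array([.5185,.109])-hinge
th0=(np.arctan2(-.176,-.014)+yaw-np.arctan2(d[1],d[0]))%(2*np.pi)
E
python3 - <<'E'
from h import *
print("yaw",yaw,"org",org,"hinge",hinge,"th0",th0)
for p in ([.489,.009],[.4755,-.1895]): print("front local",toL(p))
for th in (th0,.8,0):
    for k in (0,np.pi):
        print(th,k,np.round(r.solve_ik(door(th,-.0215,-.14,.175),ori(yaw-th+k)),2))
for y in (.1,-.1):
    for x in (-.24,-.12):
        for k in (0,np.pi): print(y,x,k,np.round(r.solve_ik([*toW(x,y),.035],ori(yaw+k)),2))
E
```

```text
yaw -0.09631133609867248 org [ 0.66572773 -0.10410735] hinge [0.69472156 0.09201342] th0 1.4912030854391078
front local [-0.18678539  0.09558859]
front local [-0.18113457 -0.10328968]
1.4912030854391078 0 [ 0.01  0.32  1.56 -0.    1.26 -3.12]
1.4912030854391078 3.141592653589793 [ 0.01  0.32  1.56 -0.    1.26  0.03]
0.8 0 [-0.16  0.33  1.55 -0.    1.27  2.31]
0.8 3.141592653589793 [-0.16  0.33  1.55 -0.    1.27 -0.83]
0 0 [-0.24  0.49  1.31 -0.    1.35  1.43]
0 3.141592653589793 [-0.24  0.49  1.31 -0.    1.35 -1.71]
0.1 -0.24 0 [-0.21  0.28  2.03 -0.    0.83  1.45]
0.1 -0.24 3.141592653589793 [-0.21  0.28  2.03 -0.    0.83 -1.69]
0.1 -0.12 0 [-0.19  0.46  1.74 -0.    0.94  1.48]
0.1 -0.12 3.141592653589793 [-0.19  0.46  1.74 -0.    0.94 -1.66]
-0.1 -0.24 0 [-0.65  0.31  1.99 -0.    0.84  1.01]
-0.1 -0.24 3.141592653589793 [-0.65  0.31  1.99 -0.    0.84 -2.13]
-0.1 -0.12 0 [-0.54  0.48  1.71 -0.    0.96  1.13]
-0.1 -0.12 3.141592653589793 [-0.54  0.48  1.71 -0.    0.96 -2.01]
```

Run:
```python
from h import *
import cv2
O=lambda th: ori(yaw-th+np.pi)
r.close_gripper(10)
r.movel([.187,-.517,.34],feed=.2)
r.reach(door(th0,-.07,-.14,.34),O(th0))
r.movel(door(th0,-.07,-.14,.175),feed=.2)
r.movel(door(th0,-.035,-.14,.175),feed=.1)
f0=np.array(r.observe()["force"]); print("t",r.observe()["time_s"],f0)
for th in np.arange(th0-.0,.2,-.15):
    hit=r.movel(door(th,-.0215,-.14,.175),feed=.1,orientation=O(th),threshold=12)
    s=r.observe(); print(round(th,2),hit,np.round(np.array(s["force"])-f0,1),round(s["time_s"],1))
    if hit: break
p=r.capture("scene"); cv2.imwrite("pics/scene1.png",p["color"])
```

```text
t 7.5167 [ 0.15198779 -0.70514093  0.6955742 ]
1.49 False [-0.1  0.6 -0.1] 7.8
1.34 False [-0.2  0.4 -1.2] 8.2
1.19 False [-0.   0.8 -0.6] 8.5
1.04 False [-0.4  0.5 -0.3] 8.9
0.89 False [-1.2  0.7 -1.8] 9.2
0.74 False [-0.3  1.2 -0.8] 9.6
0.59 False [ 0.   0.1 -0.8] 9.9
0.44 False [-0.3  1.7 -0.6] 10.3
0.29 False [-0.7  0.7 -0.6] 10.7
```

View pics/scene1.png

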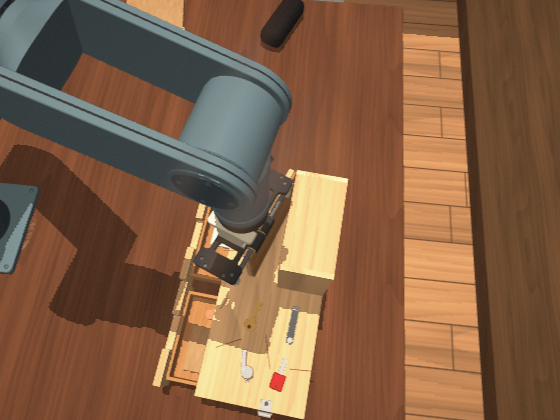

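The door has followed the fingers and is almost shut, with the gripper near (240,245) in front of the cabinet. The loose things haven't moved. Next I'll press the door home and push both drawers.

Run:
```python
from h import *
import cv2
q=ori(yaw+np.pi)
O=lambda th: ori(yaw-th+np.pi)
r.movel(door(.14,-.0215,-.14,.175),feed=.08,orientation=O(.14),threshold=12)
r.movel(door(.05,-.0215,-.14,.175),feed=.06,orientation=O(.0),threshold=12)
def push(p,feed,thr):
    hit=r.movel(p,feed=feed,threshold=thr); s=r.observe()
    print(hit,"local",np.round(toL(s["ee_pos"]),4),"F",np.round(s["force"],1),"t",round(s["time_s"],1))
push(door(0,-.0215+.012,-.14,.175),.03,7)
r.movel([*toW(-.10,.058),.175],feed=.1)   # back off the door
r.movel([*toW(-.10,.058),.25],feed=.15)
for y in (.1,-.1):
    r.movel([*toW(-.26,y),.25 if y>0 else .13],feed=.2,orientation=q)
    r.movel([*toW(-.26,y),.035],feed=.15)
    r.movel([*toW(-.215,y),.035],feed=.1)
    push([*toW(-.135,y),.035],.06,15)
    push([*toW(-.108,y),.035],.03,12)
    r.movel([*toW(-.26,y),.035],feed=.15)
    r.movel([*toW(-.26,y),.13],feed=.2)
    print(r.observe()["time_s"])
for n in ("scene","side"):
    p=r.capture(n); cv2.imwrite(f"pics/{n}2.png",p["color"])
    for l in ("door_hinge","door_edge","drawer_left_front","drawer_right_front","brass_key","bike_key","whistle","bottle_opener"):
        print(n,l,[(round(d["conf"],2),np.round(toL(d["xyz"]),3)) for d in r.mark_of(p,l)[:1]])
```

```text
True local [-0.0134  0.0591] F [-0.8  0.3 -0. ] t 11.9
False local [-0.1348  0.0998] F [-0.5  0.1 -0.7] t 18.2
True local [-0.1238  0.1   ] F [-1.1 -0.5 -0.6] t 18.7
20.375
False local [-0.1349 -0.1003] F [-0.8 -0.  -0.7] t 24.4
True local [-0.1219 -0.0998] F [-0.   0.1  0.5] t 25.0
26.6417
scene door_hinge [(0.3, array([-0.006,  0.022]))]
scene door_edge [(0.66, array([-0.002,  0.02 ]))]
scene drawer_left_front [(0.97, array([-0.114,  0.094]))]
scene drawer_right_front [(0.82, array([-0.113, -0.103]))]
scene brass_key [(0.54, array([-0.022, -0.041]))]
scene bike_key [(0.58, array([ 0.047, -0.134]))]
scene whistle [(0.49, array([-0.015, -0.132]))]
scene bottle_opener [(0.83, array([ 0.057, -0.046]))]
side door_hinge [(0.87, array([0.013, 0.199]))]
side door_edge [(0.64, array([-0.005,  0.021]))]
side drawer_left_front [(0.93, array([-0.111,  0.1  ]))]
side drawer_right_front [(0.72, array([-0.116, -0.101]))]
side brass_key [(0.85, array([-0.023, -0.044]))]
side bike_key [(0.74, array([ 0.049, -0.135]))]
side whistle [(0.75, array([-0.013, -0.13 ]))]
side bottle_opener [(0.66, array([ 0.053, -0.047]))]
```

View pics/scene2.png

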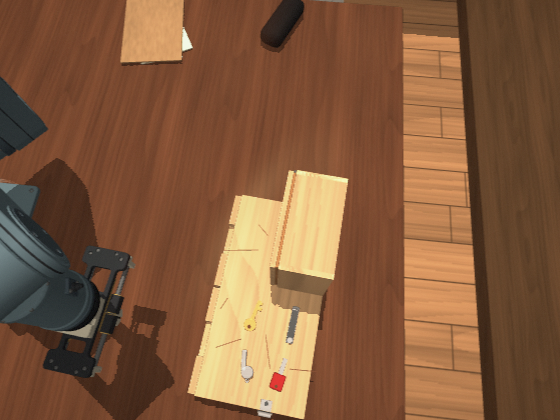

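View pics/side2.png

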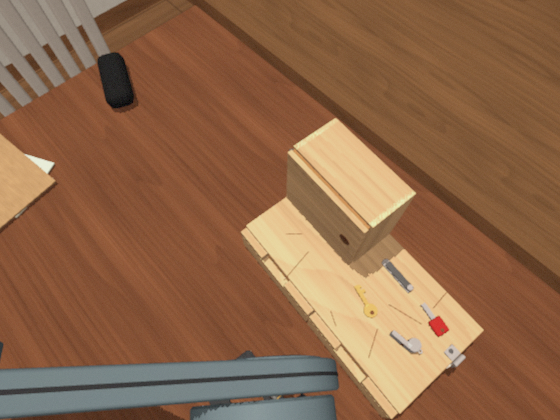

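Both views show the door flush with the cabinet and both drawer fronts at the case edge. The loose things are unmoved. I have time to spare, so I'll re-press each one slowly to rule out rebound.

Run:
```python
from h import *
q=ori(yaw+np.pi)
def push(p,feed,thr):
    hit=r.movel(p,feed=feed,threshold=thr); s=r.observe()
    print(hit,"local",np.round(toL(s["ee_pos"]),4),"F",np.round(s["force"],1),"t",round(s["time_s"],1))
for y in (-.1,.1):
    r.movel([*toW(-.2,y),.13],feed=.25,orientation=q)
    r.movel([*toW(-.14,y),.035],feed=.15)
    push([*toW(-.110,y),.035],.015,15)
    r.movel([*toW(-.14,y),.035],feed=.1)
    r.movel([*toW(-.2,y),.13],feed=.2)
r.movel([*toW(-.10,.058),.2],feed=.25)
r.movel([*toW(-.03,.058),.175],feed=.15)
push([*toW(-.003,.058),.175],.015,8)
r.movel([*toW(-.06,.058),.175],feed=.1)
r.movel([*toW(-.2,.058),.3],feed=.2)
r.wait(.3)
p=r.capture("side")
for l in ("door_edge","drawer_left_front","drawer_right_front"):
    print(l,[(round(d["conf"],2),np.round(toL(d["xyz"]),3)) for d in r.mark_of(p,l)[:1]])
print(r.observe()["time_s"])
```

```text
True local [-0.122  -0.0996] F [-0.3 -0.3 -0.5] t 30.2
True local [-0.1239  0.1002] F [-0.3  0.5  0.2] t 34.4
True local [-0.014  0.058] F [-0.2 -0.1 -0.5] t 37.8
door_edge [(0.85, array([-0.005,  0.021]))]
drawer_left_front [(0.74, array([-0.114,  0.099]))]
drawer_right_front [(0.86, array([-0.115, -0.1  ]))]
40.0167
```

The stops repeat to within 1 mm, so all three are home. I'm handing in.

```bash
python3 -c "
from bench import r
print(r.sign_off())"
```

```text
the job is handed in; nothing more can be done
None
```

I handed the job in at about 40 s of the 58 s limit: the cabinet door and both drawers are pushed fully shut, confirmed by a second slow press on each, and the camera showed the keys, whistle and opener where they started; no verdict came back.

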